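# Start a cure on the UV unit

## Robot

A 6-joint arm with a two-finger parallel gripper is mounted at the origin on the work surface. World frame = base frame: x ahead of the robot, y to its left, z up, the work surface at z = 0. Lengths are in m, angles in rad, forces in N, time in s.
With the tool pointing down it reaches from about 0.35 to 0.925 m from the base axis. Payload 6.4 kg.
Tool frame: the origin (TCP) lies at the very end of the fingers, on their centre line; the grasp point (between the pads) lies 19 mm behind it; z points along the fingers, y is the line along which they close (so a half turn about z gives the same grasp; the last joint's range is limited). The gripper opens to 94 mm and grips with 3 to 60 N. Pads are 16 mm wide; open, the fingers measure 119 mm over their backs; the gripper's body (75 mm by 177 mm) begins 78 mm behind the grasp point.
Start: joints at [0.931, 0.245, 1.558, -0, 1.339, -0.174], TCP at [0.292, 0.581, 0.177] pointing down, gripper open.
Joint ranges: [-3.13, 3.13], [-1.02, 2.26], [0.13, 2.54], [-0.95, 4.09], [0.21, 2.88], [-2.74, 2.74]. Speed limits (rad/s): [2.57, 2.57, 3.14, 3.14, 3.14, 3.14].

## Interface

Orientations are given as a 3x3 rotation matrix whose columns are the frame's x, y, z axes.
In Python, from workcell import arm, vision gives the robot as it stands. Calls block until the motion is done:
- arm.move_pose(position, orientation): joint-space move of the TCP to a pose.
- arm.move_straight(position, speed=0.15, rotation=None, guard=None): straight line of the TCP; rotation=None keeps the orientation; speed is the mean speed in m/s. With guard (N) it stops when the force on the tool has changed by that much, and returns True; else False.
- arm.goto_joints(angles): joint-space move.
- arm.gripper_to(opening, grip_force=None): finger opening in m; grip_force is the grip in N (None keeps the last); returns when the fingers have stopped.
- arm.dwell(seconds).
- arm.ik(position, orientation): joint angles nearest the present ones, or None.
- arm.get_state(): the state.
- vision.camera(name): name is "scene" or "side" or "wrist"; returns a dict with "pixels" (480x640x3 uint8, blue, green, red), "mtx" (3x3 intrinsics, pixels), "k1" (the pictures are not rectified: a ray, as slopes to the right and down, at radius r is drawn at 1 + k1 r^2 times it, then the intrinsics apply), "position" and "orientation" of the camera in the world. Camera axes: x right, y down, z forward; pixel columns grow to the right and rows downward; lengths in m; the calibration is good to about 2 mm. A picture is of the moment at which its call begins. There is no depth.
A pose or a line that the arm cannot do raises arm.PlanningError and nothing moves.
- arm.sign_off(): hands the job in; it is judged then, once.
The state is a dict: "clock": time; "qpos": joint angles; "joint_vel": joint speeds; "joint_efforts": joint torques, N m; "position": TCP position; "tcp_rot": TCP orientation; "ft_force": force on the tool from outside, world axes, zero at the start; "torque": the same for the moment, N m; "gripper_width": finger opening in m; "finger_force": force on a finger pad.
Only numpy, scipy, OpenCV 4.12 (cv2) and the standard library are available. Lean on these libraries where they do the work, as an engineer would, in place of code of your own. Each camera call takes 0.05 s, during which the arm holds its last target. There are 200 camera calls.

## Task

Start the long cure on the bench-top UV curing unit, pressing with closed fingers only: push the open tray drawer gently until it is fully home, then switch the mains rocker on by pressing its raised half, then press and let go the time key for the longest time (the square key next to the round key), and last press and let go the large round start key. Press each key fully down, leave the other two time keys alone, do not press the start key before the drawer is home and the mains on, and do not shove or lift the unit or disturb the bottle, cup, tape roll and pot standing around and on it.

Things in the scene. Friction and masses are not known exactly. Their poses are not given: they have to be found in the camera images.
- unit: flat grey metal box 220 mm deep (x), 300 wide (y), 95 high (flat deck), 4.5 kg, loose on the bench on rubber feet (slides if pushed with over 25 N). Origin: centre of its underside; front (drawer) faces its -x, towards the robot. Controls in a row on the deck at x = -65 mm: rocker y = +112, time keys +48 short, 0 medium, -48 long, start key -112. Only the pot stands higher.
- drawer_front (a point): centre of the outer face of the drawer's front panel: flat, upright, facing the unit's -x, 284 mm wide, 58 mm tall (16 to 74 mm above the bench; this point 45 mm). Moves with the drawer; when home it is 125 mm ahead of the unit's origin, 15 mm ahead of the housing.
- drawer (a joint): how far the tray drawer stands open, m: 0 fully home, starts at 0.04 to 0.08. It closes along the unit's +x against about 3 N of friction, meets a hard stop at 0 and stays where it is left. It holds filled ring frames on a backing sheet.
- rocker_on_half (a point): point on top of the mains rocker's far half (away from the drawer front, marked with a white bar), 16 mm from the pivot along its dished face. The black rocker is 40 mm long along the unit's x, 24 mm wide, in a 48 x 30 mm bezel 4 mm high. This point stands 15 mm above the deck when off, 10 mm when on (the far end 16 and 10 mm).
- rocker (a joint): mains rocker angle, rad: 0 off (far half raised), 0.34 fully on (far half down and level, near half raised). Pressed straight down near rocker_on_half it takes about 5 N all the way; it does not spring back but stays where it is left, so press it right down. Starts off.
- key_short_top (a point): centre of the top of the short-time key, nearest the rocker: square, 18 mm, 9 mm above the deck. Not to be pressed.
- key_short (a joint): short-time key, m pressed: 0 up, 0.004 fully down. Springs back.
- key_mid_top (a point): centre of the top of the medium-time key, the middle one: square, 18 mm, 9 mm above the deck. Not to be pressed.
- key_mid (a joint): medium-time key, m pressed: 0 up, 0.004 fully down. Springs back.
- key_long_top (a point): centre of the top of the long-time key, the one of the three next to the round start key: square, 18 mm, 9 mm above the deck; neighbours 48 mm away, centre to centre, on one side and 64 mm on the other.
- key_long (a joint): long-time key, m pressed: 0 up, 0.004 fully down at about 3.5 N straight down. Springs back.
- start_key_top (a point): centre of the top of the start key: round, 28 mm across, 12 mm above the deck, in a steel collar 3 mm high.
- start_key (a joint): start key, m pressed: 0 up, 0.005 fully down at about 4.5 N straight down. Springs back.
- resin_bottle: amber bottle, 52 mm across, 130 mm tall, standing on the bench beside the unit; origin at the centre of its underside. Leave alone.
- mixing_cup: white cup, 64 mm across the rim, 62 mm tall, standing on the bench beside the unit; origin at the centre of its underside. Leave alone.
- tape_roll: roll of tape lying flat, 84 mm across, 24 mm high, on the bench beside the unit; origin at the centre of its underside. Leave alone.
- pigment_pot: black pot, 38 mm across, 40 mm tall, standing on the rear of the unit's deck; origin at the centre of its underside. Leave alone.

How it is judged:
By the outcome, as a careful person would: the job done as asked, in the order asked, and still so for the second after the job is handed in, with the robot touching nothing.
It also fails if it takes over 50 s, if anything falls off the work surface, if the arm or the gripper's body presses on something with over 40 N, if the wrist force passes 120 N, or if a joint passes its speed limit or range.

## Working session

There is one attempt and no reset: what is moved stays moved. The work goes in short steps, each a Python script; the robot and the scene stay as the last script left them, time stands still between calls to the robot, and variables do not carry over. Pictures are saved under pics/ and viewed, at most 11 in all, crops included, and the job is handed in when it is done.

```bash
mkdir -p pics; ls; python3 - <<'E'
from workcell import arm, vision
import cv2
for n in ("scene","side"):
    c=vision.camera(n); cv2.imwrite(f"pics/{n}0.png",c["pixels"]); print(n,c["mtx"],c["k1"],c["position"],c["orientation"])
print(arm.get_state()["clock"])
E
```

```text
pics
scene [[461.10669409   0.         321.9452794 ]
 [  0.         461.10669409 230.37601475]
 [  0.           0.           1.        ]] 0.01880683163580657 [ 1.05869919 -0.65053425  0.6158152 ] [[ 0.84889006  0.26448792 -0.45763721]
 [ 0.52798698 -0.4649386   0.71067704]
 [-0.02480771 -0.84491315 -0.53432793]]
side [[447.1714371    0.         324.01985595]
 [  0.         447.1714371  241.53015071]
 [  0.           0.           1.        ]] -0.11086280804181632 [0.55894964 0.673283   0.62173442] [[-0.99271491 -0.06729225  0.09994433]
 [-0.12017625  0.61254048 -0.78125017]
 [-0.00864786 -0.78756963 -0.61616499]]
0.1
```

View pics/scene0.png

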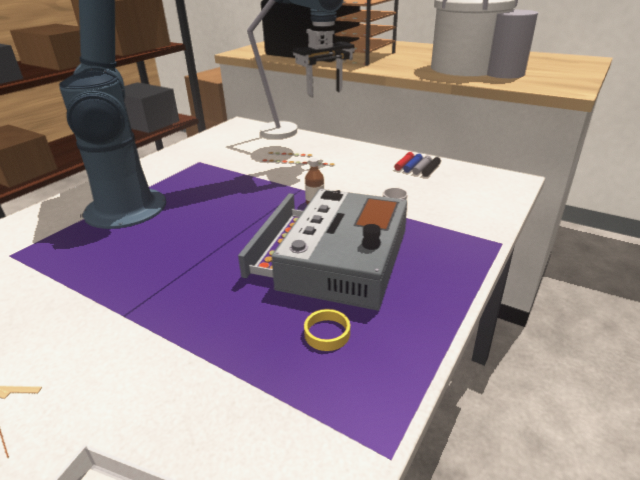

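View pics/side0.png

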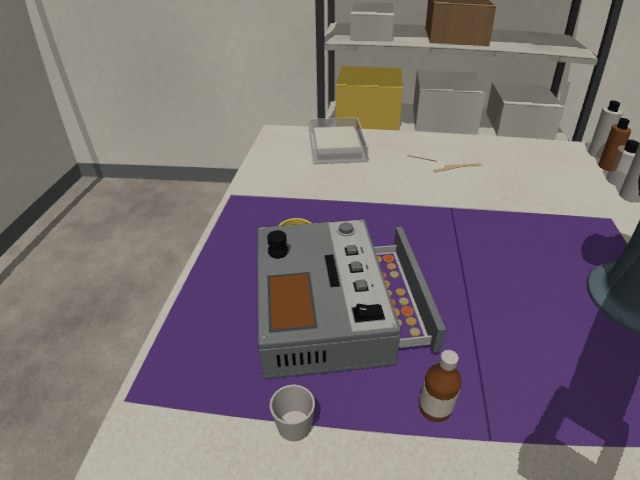

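The scene picture shows the unit with its drawer open towards the robot, and the bottle near the drawer's left end. In the side picture the controls are at start (346,229), long (351,250), mid (356,267), short (361,286) and rocker (369,312). I'll cast these roughly, then look from above with the wrist camera.

```bash
cat > h.py <<'E'
import numpy as np, cv2
from workcell import arm, vision
def ray(c,uv):
    p=(np.array(uv,float)-c["mtx"][:2,2])/[c["mtx"][0,0],c["mtx"][1,1]]; q=p.copy()
    for _ in range(20): q=p/(1+c["k1"]*(q@q))
    d=np.array(c["orientation"])@[q[0],q[1],1]; return np.array(c["position"]),d/np.linalg.norm(d)
def onz(c,uv,z):
    o,d=ray(c,uv); return o+d*(z-o[2])/d[2]
def proj(c,P):
    q=np.array(c["orientation"]).T@(np.array(P)-c["position"]); q=q[:2]/q[2]; q=q*(1+c["k1"]*(q@q))
    return q*[c["mtx"][0,0],c["mtx"][1,1]]+c["mtx"][:2,2]
def tri(a,b):
    A=np.zeros((3,3));y=np.zeros(3)
    for o,d in (a,b):
        M=np.eye(3)-np.outer(d,d);A+=M;y+=M@o
    return np.linalg.solve(A,y)
E
python3 - <<'E'
from h import *
c=vision.camera("side"); np.set_printoptions(precision=4,suppress=True)
for n,uv,z in (("start",(346,229),.107),("long",(351,250),.104),("mid",(356,267),.104),("short",(361,286),.104),("rocker",(369,312),.107),("drawL",(436,343),.0),("drawtopR",(399,233),.074),("drawtopL",(435,325),.074),("bottle",(440,410),0),("cup",(294,432),0)):
    print(n,onz(c,uv,z))
s=vision.camera("scene"); print("bottle",onz(s,(314,200),0))
w=vision.camera("wrist"); st=arm.get_state(); R=np.array(st["tcp_rot"])
print(R, R.T@(np.array(w["position"])-st["position"])); print(R.T@w["orientation"]); print(w["mtx"])
E
```

```text
start [ 0.6049 -0.0231  0.107 ]
long [0.5907 0.0365 0.104 ]
mid [0.5785 0.0826 0.104 ]
short [0.5671 0.1296 0.104 ]
rocker [0.5514 0.1899 0.107 ]
drawL [0.4288 0.1515 0.    ]
drawtopR [ 0.4992 -0.0659  0.074 ]
drawtopL [0.4434 0.1764 0.074 ]
bottle [ 0.4309  0.2847 -0.    ]
cup [0.649  0.3448 0.    ]
bottle [0.4282 0.2923 0.    ]
[[-0.8935  0.4491 -0.0005]
 [ 0.4491  0.8935 -0.0007]
 [ 0.0001 -0.0009 -1.    ]] [ 0.069   0.0004 -0.2083]
[[ 0.0003 -0.9715 -0.2369]
 [ 1.      0.0003 -0.0001]
 [ 0.0002 -0.2369  0.9715]]
[[380.1821   0.     319.9333]
 [  0.     380.1821 242.967 ]
 [  0.       0.       1.    ]]
```

```bash
cat >> h.py <<'E'
def frame(yaw):
    ux=np.array([np.cos(yaw),np.sin(yaw),0]);uy=np.array([-np.sin(yaw),np.cos(yaw),0])
    return ux,uy,np.column_stack([-ux,uy,[0,0,-1]])
E
python3 - <<'E'
from h import *
ux,uy,R=frame(.247)
o=np.array([.578,.083,0])+.065*ux
arm.gripper_to(0.0)
p=o+.06*ux; p[2]=.30
arm.move_pose(p,R); arm.dwell(.3)
w=vision.camera("wrist"); cv2.imwrite("pics/w1.png",w["pixels"])
import pickle; pickle.dump(w,open("w1.pkl","wb")); st=arm.get_state();print(st["clock"],st["position"],st["ft_force"],st["gripper_width"])
E
```

```text
4.275 [0.69912182 0.11388368 0.29998187] [ 0.43812455  0.3736494  -0.78181621] 0.00042693877017907636
```

View pics/w1.png

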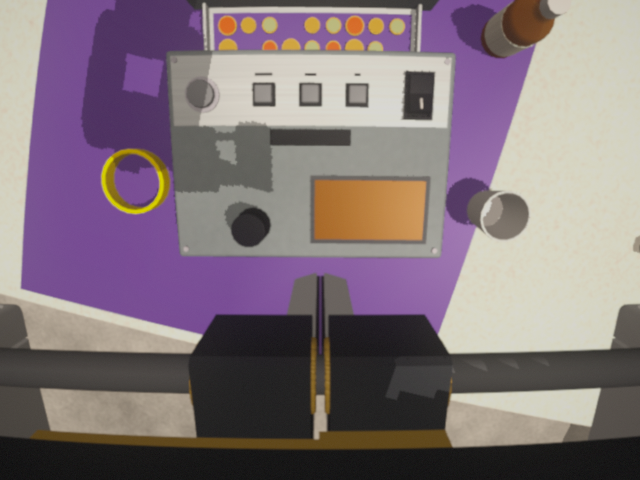

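The wrist picture shows the deck corners at about (168,53), (454,53), (440,256), (181,256). The keys are at start (203,95), long (263,94), mid (310,94), short (357,94) and rocker (419,95), and the drawer is at the top edge. I'll refine these with masks and fit the unit pose.

```bash
python3 - <<'E'
from h import *
import pickle
np.set_printoptions(precision=4,suppress=True)
w=pickle.load(open("w1.pkl","rb")); im=w["pixels"]; g=cv2.cvtColor(im,cv2.COLOR_BGR2GRAY)
x0,y0=180,65
roi=g[y0:123,x0:445]; m=(roi<178).astype(np.uint8)
cs,_=cv2.findContours(m,cv2.RETR_EXTERNAL,cv2.CHAIN_APPROX_NONE)
det=[]
for k in cs:
    x,y,a,b=cv2.boundingRect(k)
    if cv2.contourArea(k)>200: print(x+x0,y+y0,a,b); det.append((x+x0+(a-1)/2,y+y0+(b-1)/2,a))
det.sort(); print(det)
# unit corners: deck z=.095
dc=[onz(w,c,.095) for c in((168,53),(454,53),(440,256),(181,256))]
for p in dc: print(p)
print("dims",[np.linalg.norm(dc[i]-dc[(i+1)%4]) for i in range(4)],"ctr",np.mean(dc,0))
K=[(203,95,.107,-.112)]+[(d[0],d[1],.1015,y) for d,y in zip([d for d in det if 20<d[2]<30][-3:],(-.048,0,.048))]
P=[onz(w,k[:2],k[2]) for k in K]
for p in P: print("key",p)
e=P[3]-P[0]; print("yaw keys",np.arctan2(-e[0],e[1]),np.linalg.norm(e[:2]))
for a,b in((0,1),(3,2)):
    e=dc[b]-dc[a];print("yaw",np.arctan2(-e[0],e[1]))
# sub-check in other views
for n in("scene","side"):
    c=vision.camera(n); cv2.imwrite(f"pics/{n}1.png",c["pixels"])
    print(n,[proj(c,p) for p in P])
a=cv2.imread("pics/side1.png")[195:345,250:450]; cv2.imwrite("pics/sidecrop.png",cv2.resize(a,None,fx=4,fy=4,interpolation=cv2.INTER_CUBIC))
E
```

```text
345 83 24 25
299 82 23 25
252 82 24 25
402 70 34 51
180 65 40 58
[(199.5, 93.5, 40), (263.5, 94.0, 24), (310.0, 94.0, 23), (356.5, 95.0, 24), (418.5, 95.0, 34)]
[ 0.5737 -0.0781  0.095 ]
[0.5022 0.2066 0.095 ]
[0.7115 0.2588 0.095 ]
[ 0.7839 -0.0273  0.095 ]
dims [np.float64(0.29354262750399823), np.float64(0.21562217505313502), np.float64(0.2950631962145168), np.float64(0.2162828071267665)] ctr [0.6428 0.09   0.095 ]
key [ 0.6072 -0.0304  0.107 ]
key [0.5914 0.0282 0.1015]
key [0.58   0.0742 0.1015]
key [0.5693 0.1203 0.1015]
yaw keys 0.24651434422186808 0.15536433949170644
yaw 0.24592809448296685
yaw 0.2481397163450428
scene [array([300.2588, 241.4916]), array([309.816 , 228.1845]), array([316.9489, 217.1201]), array([323.828 , 206.9034])]
side [array([345.1083, 226.718 ]), array([350.9061, 248.2287]), array([355.4192, 264.8868]), array([359.9783, 283.1658])]
```

View pics/sidecrop.png

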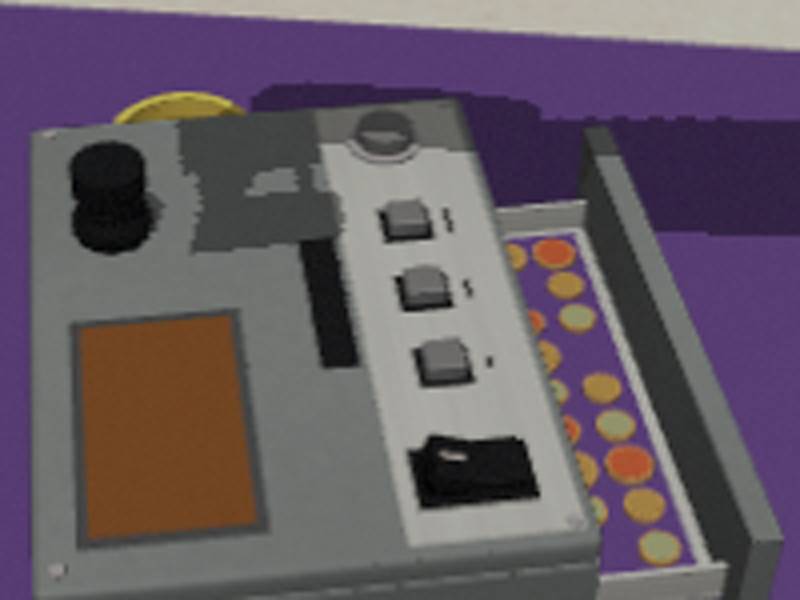

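The side crop shows the key tops at about (352,248.7), (356.3,265.8), (361,284) and start (346.3,227.5). The drawer panel's outer top edge runs from (403,227) to (445,330).

```bash
python3 - <<'E'
from h import *
np.set_printoptions(precision=4,suppress=True)
ux,uy,R=frame(.2465); o=np.array([.643,.090,0])
c=vision.camera("side")
f=lambda p:np.array([(p-o)@ux,(p-o)@uy,p[2]])
for n,uv,z in(("start",(346.3,227.5),.107),("long",(351.9,248.7),.104),("mid",(356.3,265.8),.104),("short",(361,284),.104),("dR",(403.2,226.7),.074),("dL",(445,330),.074),("cornL",(400,330),.095),("cornR",(365,219.7),.095),("bottle",(439,408),0)):
    print(n,f(onz(c,uv,z)))
E
```

```text
start [-0.066  -0.1052  0.107 ]
long [-0.0661 -0.0427  0.104 ]
mid [-0.0654  0.0055  0.104 ]
short [-0.0648  0.0522  0.104 ]
dR [-0.1918 -0.1361  0.074 ]
dL [-0.1852  0.145   0.074 ]
cornL [-0.107   0.1518  0.095 ]
cornR [-0.1111 -0.1426  0.095 ]
bottle [-0.1577  0.2369  0.    ]
```

```bash
python3 - <<'E'
import cv2
a=cv2.imread("pics/scene1.png")[180:290,240:387]; cv2.imwrite("pics/scenecrop.png",cv2.resize(a,None,fx=5,fy=5,interpolation=cv2.INTER_CUBIC))
E
```

```text
(no output)
```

View pics/scenecrop.png

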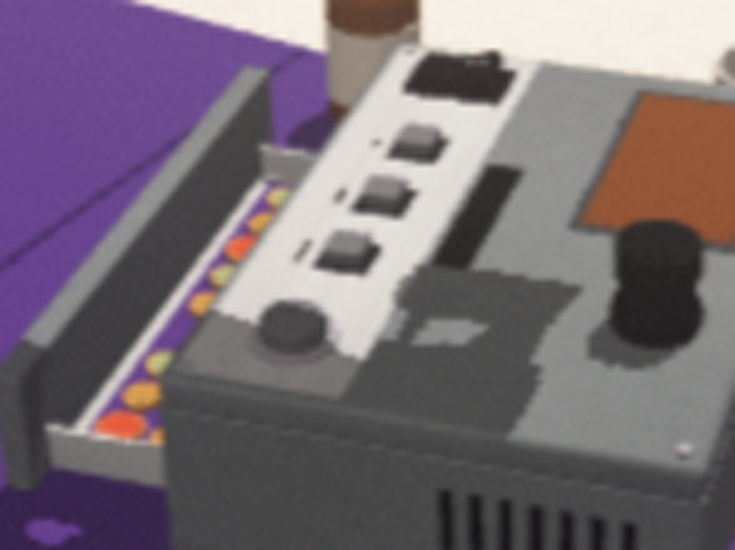

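Scene key tops are at about long (310.4,228.6), mid (317.6,217.6), short (324,207.2) and start (298.2,243.8). I'll fit the pose over the three views.

```bash
python3 - <<'E'
from h import *
import pickle
from scipy.optimize import least_squares
np.set_printoptions(precision=4,suppress=True)
C={"w":pickle.load(open("w1.pkl","rb")),"side":vision.camera("side"),"scene":vision.camera("scene")}
L=dict(start=(-.065,-.112,.107),long=(-.065,-.048,.104),mid=(-.065,0,.104),short=(-.065,.048,.104))
O={"w":dict(start=(203,95),long=(263.5,94),mid=(310,94),short=(356.5,94.7)),
"side":dict(start=(346.3,227.5),long=(351.9,248.7),mid=(356.3,265.8),short=(361,284)),
"scene":dict(start=(298.2,243.8),long=(310.4,228.6),mid=(317.6,217.6),short=(324,207.2))}
def res(v,views):
    ux,uy,_=frame(v[2]); r=[]
    for n in views:
        for k,l in L.items():
            P=np.array([v[0],v[1],0])+l[0]*ux+l[1]*uy+[0,0,l[2]]
            d=np.linalg.norm(P-C[n]["position"])/C[n]["mtx"][0,0]*1000
            r.append((proj(C[n],P)-O[n][k])*d)
    return np.ravel(r)
for vs in(["w"],["side"],["scene"],["side","scene"],list(C)):
    s=least_squares(res,[.643,.09,.2465],args=(vs,)); print(vs,s.x,"rms mm",np.sqrt(np.mean(s.fun**2)))
print(s.fun.reshape(3,4,2))
E
```

```text
['w'] [0.6434 0.0912 0.2468] rms mm 1.410662174277562
['side'] [0.6415 0.0945 0.2371] rms mm 0.456253201066051
['scene'] [0.6473 0.0845 0.2281] rms mm 0.6807099213663201
['side', 'scene'] [0.643  0.0905 0.2323] rms mm 2.3668213203318524
['w', 'side', 'scene'] [0.6432 0.0907 0.2382] rms mm 2.144110888910137
[[[-3.0902 -1.6165]
  [ 0.1964 -0.31  ]
  [ 1.183  -0.0577]
  [ 2.2322 -0.176 ]]

 [[-1.3423 -3.2706]
  [-1.7448 -2.4748]
  [-1.5501 -2.7141]
  [-1.151  -1.9798]]

 [[ 1.7786 -3.3346]
  [-1.08   -3.2626]
  [-0.8511 -3.7414]
  [-0.0023 -3.758 ]]]
```

```bash
cat >> h.py <<'E'
ux,uy,R=frame(.244); O=np.array([.643,.0907,0])
W=lambda x,y,z:O+x*ux+y*uy+np.array([0,0,z])
def rep(t=""):
    s=arm.get_state(); p=s["position"]-O; print(t,"t%.2f"%s["clock"],"unit",np.round([p@ux,p@uy,p[2]],4),"F",np.round(s["ft_force"],2))
E
python3 - <<'E'
from h import *
arm.move_pose(W(-.25,0,.16),R); arm.move_straight(W(-.25,0,.05),speed=.12); rep("down")
h=arm.move_straight(W(-.16,0,.05),speed=.04,guard=12); rep(h)
h=h or arm.move_straight(W(-.122,0,.05),speed=.02,guard=9); rep(h)
for n in("side","scene"): cv2.imwrite(f"pics/{n}2.png",vision.camera(n)["pixels"])
a=cv2.imread("pics/side2.png")[195:345,250:450]; cv2.imwrite("pics/sidecrop2.png",cv2.resize(a,None,fx=4,fy=4))
E
```

```text
down t6.88 unit [-0.2493 -0.0003  0.0507] F [-0.4   0.34  0.51]
False t9.28 unit [-0.1601  0.      0.05  ] F [-0.24 -0.63  0.25]
False t11.32 unit [-0.1221  0.      0.05  ] F [ 0.25  0.38 -0.34]
```

View pics/sidecrop2.png

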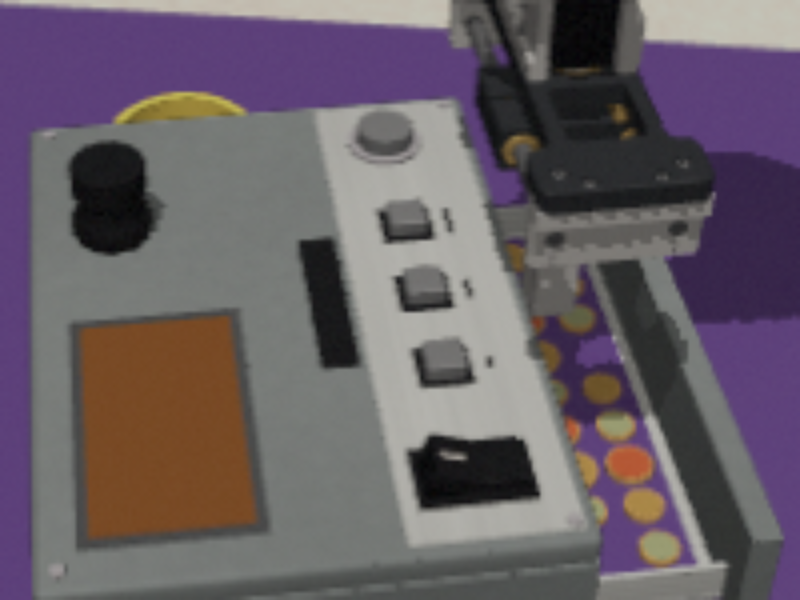

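The side crop shows the finger tip around (555,300) in the crop, apparently behind the drawer panel. The panel hasn't moved and no force was felt. I'll check this in the scene view.

```bash
python3 - <<'E'
from h import *
np.set_printoptions(precision=1,suppress=True)
for n in("side","scene"):
    c=vision.camera(n); print(n,proj(c,W(-.122,0,.05)),proj(c,arm.get_state()["position"]),proj(c,W(-.122,0,.147)))
s=arm.get_state(); print(s["position"],s["gripper_width"],s["tcp_rot"])
a=cv2.imread("pics/scene2.png")[140:290,220:420]; cv2.imwrite("pics/scenecrop2.png",cv2.resize(a,None,fx=4,fy=4))
E
```

```text
side [384.7 283.4] [384.7 283.4] [389.  242.3]
scene [294.1 233. ] [294.1 232.9] [291.6 195.3]
[0.5 0.1 0.1] 0.00013494896573179935 [[-1.  -0.2 -0. ]
 [-0.2  1.  -0. ]
 [ 0.  -0.  -1. ]]
```

View pics/scenecrop2.png

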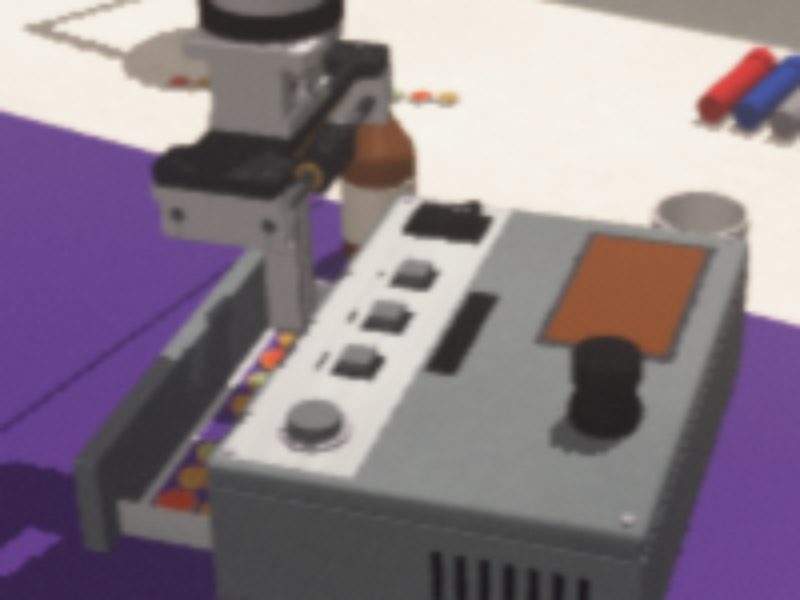

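The scene crop also shows the finger tip (about (287,328) in the crop) well above where TCP z=0.05 projects. The finger passed over the panel, so the true tip sits above the reported TCP. I'll raise it, back off, and triangulate the tip in the open.

```bash
python3 - <<'E'
from h import *
arm.move_straight(W(-.122,0,.13),speed=.15)
arm.move_straight(W(-.26,0,.13),speed=.2); arm.dwell(.2); rep()
out=[]
for n in("side","scene"):
    c=vision.camera(n); u=proj(c,arm.get_state()["position"]); x,y=np.round(u).astype(int)-[40,70]
    a=cv2.resize(c["pixels"][y:y+120,x:x+80],None,fx=5,fy=5,interpolation=cv2.INTER_CUBIC); print(n,u,(x,y))
    out.append(a)
cv2.imwrite("pics/tip.png",np.hstack(out))
E
```

```text
t13.25 unit [-0.2595 -0.      0.1299] F [-0.85  0.    0.06]
side [463.04545638 243.41566157] (np.int64(423), np.int64(173))
scene [235.36882355 194.45309625] (np.int64(195), np.int64(124))
```

View pics/tip.png

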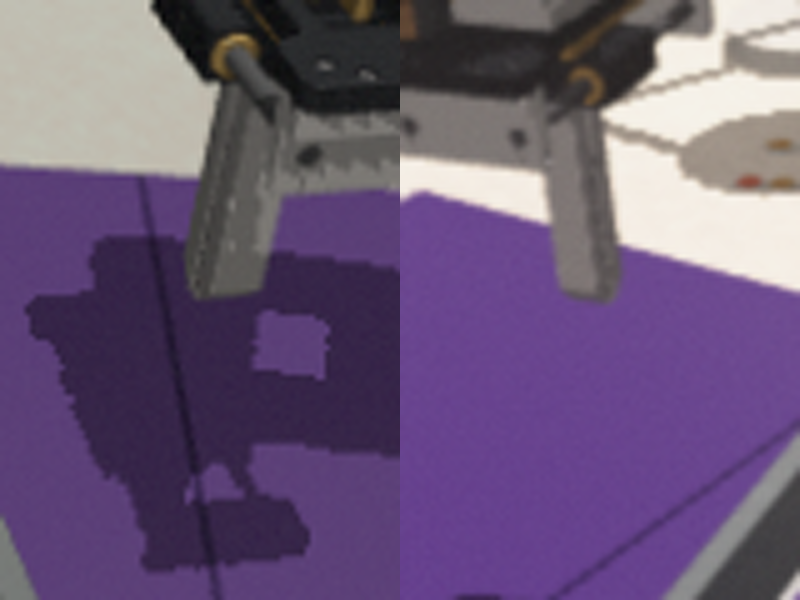

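```bash
python3 - <<'E'
from h import *
a=vision.camera("side");b=vision.camera("scene")
p=tri(ray(a,(468.6,230)),ray(b,(232.6,182))); s=arm.get_state()
print(p,s["position"],p-s["position"],"unit",(p-O)@ux,(p-O)@uy)
print(proj(a,p),proj(b,p),s["gripper_width"])
print("drawer seen",[np.round(((onz(a,u,.074)-O)@ux,(onz(a,u,.074)-O)@uy),4) for u in((403.2,226.7),(445,330))])
E
```

```text
[0.38713228 0.02853738 0.16029422] [0.39086606 0.02797127 0.12993305] [-0.00373377  0.0005661   0.03036117] unit -0.2633063843063626 0.0014927471902268172
[468.48296815 230.09267299] [232.50774393 181.92791129] 0.00015621074892519985
drawer seen [array([-0.1916, -0.1373]), array([-0.1857,  0.1439])]
```

The fingers really end about 30 mm short of the reported TCP, so I'll correct all heights by that and push again, guarded.

```bash
python3 - <<'E'
from h import *
arm.move_straight(W(-.26,0,.022),speed=.12); rep("down")
h=arm.move_straight(W(-.16,0,.022),speed=.04,guard=10); rep(h)
if not h: h=arm.move_straight(W(-.12,0,.022),speed=.02,guard=9); rep(h)
out=[]
for n,(x,y) in(("side",(300,190)),("scene",(230,150))):
    out.append(cv2.resize(vision.camera(n)["pixels"][y:y+160,x-40:x+120],None,fx=2.5,fy=2.5,interpolation=cv2.INTER_CUBIC))
cv2.imwrite("pics/push.png",np.hstack(out))
E
```

```text
down t14.50 unit [-0.2594 -0.0003  0.0226] F [0.   0.44 0.42]
False t17.15 unit [-1.601e-01  1.000e-04  2.190e-02] F [-1.72 -2.24 -0.56]
True t18.40 unit [-1.355e-01  1.000e-04  2.150e-02] F [-0.01  0.24  0.81]
```

View pics/push.png

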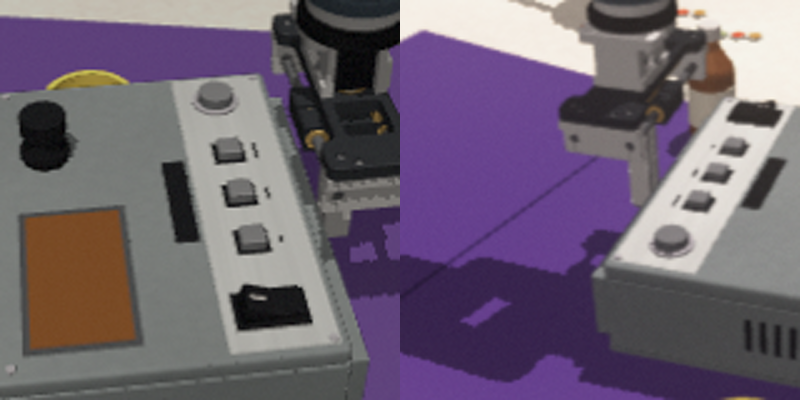

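The drawer is closed: the panel is flush near the housing in both views, and the guard tripped at x=-0.1355 against an expected -0.133. I'll give it a confirming nudge, then do the rocker.

```bash
python3 - <<'E'
from h import *
h=arm.move_straight(W(-.125,0,.022),speed=.02,guard=13); rep(h)
arm.move_straight(W(-.16,0,.022),speed=.1)
arm.move_straight(W(-.16,0,.12),speed=.2)
arm.move_pose(W(-.050,.112,.12),R)
arm.move_straight(W(-.050,.112,.09),speed=.1); rep("above")
h=arm.move_straight(W(-.050,.112,.055),speed=.025,guard=14); rep(h)
arm.move_straight(W(-.050,.112,.11),speed=.1)
w=vision.camera("wrist"); s=vision.camera("side")["pixels"]
arm.move_pose(W(-.065,-.048,.12),R); rep()
a=cv2.resize(vision.camera("side")["pixels"][190:350,300:460],None,fx=2.5,fy=2.5,interpolation=cv2.INTER_CUBIC)
b=cv2.resize(vision.camera("scene")["pixels"][150:310,230:390],None,fx=2.5,fy=2.5,interpolation=cv2.INTER_CUBIC)
cv2.imwrite("pics/rock.png",np.hstack([a,b]))
E
```

```text
True t18.87 unit [-0.136   0.0006  0.0201] F [ 0.23  0.71 -0.58]
above t21.02 unit [-0.0506  0.1113  0.0896] F [-0.4  -0.02  0.01]
True t21.80 unit [-0.0456  0.112   0.0769] F [-0.14  0.21  4.74]
 t23.07 unit [-0.0653 -0.0472  0.1195] F [-0.22 -0.04 -0.37]
```

View pics/rock.png

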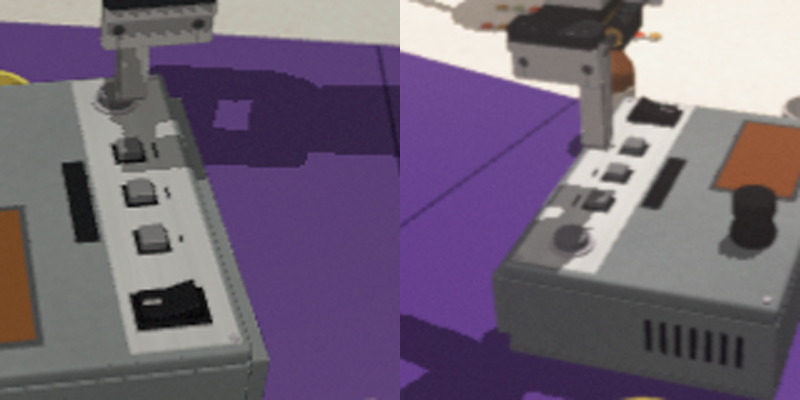

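The rocker's near half is now raised, at right in the side crop at about (190,290). I'll press it again a bit harder to be sure it is right down.

```bash
python3 - <<'E'
from h import *
arm.move_pose(W(-.047,.112,.10),R)
arm.move_straight(W(-.047,.112,.084),speed=.08)
h=arm.move_straight(W(-.047,.112,.06),speed=.015,guard=8); rep(h)
h=arm.move_straight(W(-.047,.112,.06),speed=.015,guard=22); rep(h)
arm.dwell(.1); rep()
arm.move_straight(W(-.047,.112,.11),speed=.12); rep()
E
```

```text
True t24.96 unit [-0.0469  0.1121  0.0768] F [-0.64 -0.7   5.23]
True t25.42 unit [-0.0469  0.1121  0.0768] F [-3.35 -0.34  6.5 ]
 t25.52 unit [-0.0469  0.1121  0.0768] F [-2.73  0.61  5.64]
 t25.95 unit [-0.0469  0.112   0.1101] F [-0.91  0.66 -0.73]
```

Rocker is solid at the same height under 8 N and 22 N, so it is fully on, and the tip offset is about 28 mm. Now the long key: top is expected at z≈0.0758, bottom at 0.0718.

```bash
python3 - <<'E'
from h import *
arm.move_pose(W(-.0665,-.048,.105),R)
arm.move_straight(W(-.0665,-.048,.083),speed=.08)
h=arm.move_straight(W(-.0665,-.048,.062),speed=.02,guard=11); rep(h)
arm.dwell(.15); rep()
arm.move_straight(W(-.0665,-.048,.10),speed=.08); rep()
E
```

```text
True t27.74 unit [-0.0662 -0.0482  0.0717] F [-2.09  0.28  5.59]
 t27.89 unit [-0.0662 -0.0482  0.0717] F [-1.63  0.33  5.26]
 t28.41 unit [-0.0665 -0.048   0.1003] F [ 0.1  -0.6  -0.98]
```

```bash
python3 - <<'E'
from h import *
arm.move_pose(W(-.0665,-.111,.105),R)
arm.move_straight(W(-.0665,-.111,.086),speed=.08)
h=arm.move_straight(W(-.0665,-.111,.064),speed=.02,guard=12); rep(h)
arm.dwell(.15); rep()
arm.move_straight(W(-.0665,-.111,.105),speed=.08)
arm.move_straight(W(-.0665,-.111,.28),speed=.2)
arm.move_pose(W(.06,0,.30),R); arm.dwell(.2); rep()
cv2.imwrite("pics/w2.png",vision.camera("wrist")["pixels"])
E
```

```text
True t29.88 unit [-0.0663 -0.1111  0.0738] F [-0.5  -0.07  3.89]
 t30.02 unit [-0.0662 -0.1111  0.0737] F [-2.13  0.52  5.95]
 t32.52 unit [ 0.0592 -0.0014  0.3001] F [-0.39  0.54  0.18]
```

View pics/w2.png

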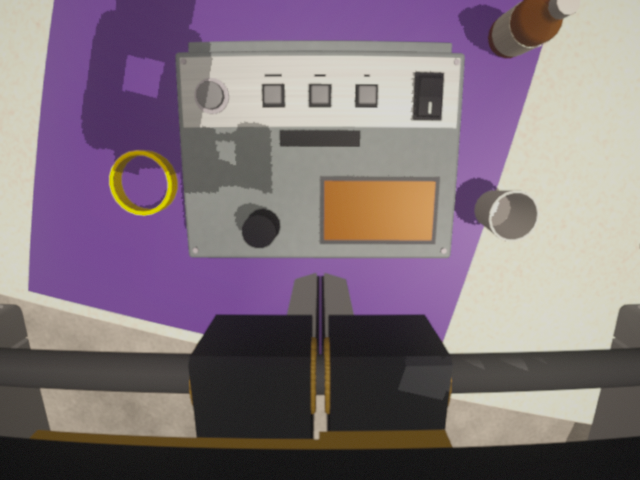

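The drawer panel now shows only a thin strip at y≈47, as it should when home. The tape, cup, bottle and pot have all shifted by the same ~9 px as the unit, which is just the slightly different camera pose. The start key bottomed out exactly as expected (0.0738), so I'm handing in.

```bash
python3 -c "
from workcell import arm
print(arm.sign_off())"
```

```text
the job is handed in; nothing more can be done
None
```

I closed the drawer, switched the mains on, pressed and released the long-time key, then the start key, in that order, and handed the job in at about 32.5 s; on the first drawer push the finger passed over the panel into the open drawer without measurable contact, because the fingertips really end about 28 mm short of the stated TCP.

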